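# Close the soap mould and snap its cap home

## Robot

A 7-joint arm with a two-finger parallel gripper is mounted at the origin on the work surface. World frame = base frame: x ahead of the robot, y to its left, z up, the work surface at z = 0. Lengths are in m, angles in degrees, forces in N, time in s.
With the tool pointing down it reaches from about 0.425 to 0.875 m from the base axis. Payload 4.7 kg.
Tool frame: the origin (TCP) lies at the very end of the fingers, on their centre line; the grasp point (between the pads) lies 19 mm behind it; z points along the fingers, y is the line along which they close (so a half turn about z gives the same grasp; the last joint's range is limited). The gripper opens to 87 mm and grips with 3 to 60 N. Pads are 19 mm wide; open, the fingers measure 117 mm over their backs; the gripper's body (75 mm by 190 mm) begins 51 mm behind the grasp point.
Start: joints at [78.043, 18.392, -4.016, 83.108, 1.295, 78.541, -3.26], TCP at [0.144, -0.634, 0.195] pointing down, gripper open.
Joint ranges: [-163.93, 163.93], [-17.29, 119.83], [-79.2, 71.16], [3.27, 140.29], [-89.18, 269.18], [5.43, 117.66], [-154.24, 154.24]. Speed limits (degrees/s): [147.25, 147.25, 180, 180, 180, 180, 180].

## Interface

Orientations are given as [roll, pitch, yaw] about the fixed x, y, z axes, in that order (R = Rz(yaw) Ry(pitch) Rx(roll)).
In Python, from cell import get_obs, eyes, env gives the robot as it stands.
- The arm moves only by the tool servo_tool, never from a script. Its argument "series" is a list that holds one entry, the list of rows, each a list of 7 numbers: the shift along the tool's x, y, z in units of 300 mm (1.0 is 300 mm), then the turn, a rotation vector about the tool's x, y, z in units of pi rad (1.0 is pi rad), then the opening, from 0 (shut) to 1 (fully open). In form: [[[tx, ty, tz, wx, wy, wz, gripper], ...]]. A call has 1 to 12 rows; each row is the pose to reach, as a shift and turn from the pose commanded when the call began, along the tool's axes at that moment, turning the shorter way round; what a row does not reach only later rows make up. A row lasts 1/12 s, in which the tool goes at most 41.7 mm and 7.16 degrees, less where a joint would pass 70% of its speed; a pose out of reach is approached as far as the arm can. A call with a number of a shift or a turn outside -1 to 1 is refused whole. A call with a gripper value outside its range is refused whole. The fingers move at their own pace and stop on an object; "grip_force" is the grip in N (left out, the last holds). Time passes only in rows, so rows that repeat a pose let the fingers close. It gives the time, the measured TCP pose, the force, the opening and the grip force at its end, in the units of the state.
- get_obs(): the state, without advancing time (a new reading comes with each control period).
- eyes.read_camera(name): name is "scene" or "top" or "wrist"; returns a dict with "frame" (384x512x3 uint8, red, green, blue), "depth" (384x512 float32, m along the optical axis (not along the pixel's ray), 0 where there is no reading), "fx", "fy", "cx", "cy" (pixels), "origin" and "rotation" of the camera in the world; the wrist camera has in their place "mount" (4x4, takes a point from camera to tool coordinates, whose origin is the TCP and whose axes are the flange's). Camera axes: x right, y down, z forward; pixel columns grow to the right and rows downward; lengths in m; the calibration is good to about 2 mm. A picture is of the moment at which its call begins: read the wrist's pose just before it.
- env.sign_off(): hands the job in; it is judged then, once.
The state is a dict: "time_s": time; "qpos": joint angles; "joint_velocities": joint speeds; "effort": joint torques, N m; "tool_pos": TCP position; "tool_rot": TCP orientation; "force": force on the tool from outside, world axes, zero at the start; "wrist_torque": the same for the moment, N m; "grip_width": finger opening in m; "grasp_force": force on a finger pad.
Only numpy, scipy, OpenCV 4.12 (cv2) and the standard library are available. Lean on these libraries where they do the work, as an engineer would, in place of code of your own. Each camera call takes 0.05 s, during which the arm holds its last target. There are 200 camera calls.

## Task

Set the loose ring cover into the mouth of the round soap mould, over its centre stud, so that it sits seated and level; then push the hollow snap cap, open end down, onto the stud until it clicks and sits fully home on the cover. Do not let go or ease off after the click: keep pushing the cap down firmly (roughly 10 N) and finish while still pushing on it with the gripper. Leave the tea bottle, bowl, finished soap and spoon where they are.

Things in the scene. Friction and masses are not known exactly. Their poses are not given: they have to be found in the camera images.
- mould_rim (a point): Centre of the mouth of the fixed round soap mould, at rim height, 45 mm above the table; z up. Warm grey plastic cup, 56 mm outside, 50 mm inside diameter, on a foot disc 100 mm wide and 6 mm thick, half filled with pale soap.
- stud_tip (a point): Top of the bare metal stud on the mould's axis, 33 mm above the rim; z up. The stud is 18 mm thick, its last 10 mm taper to 6 mm. Four sprung steel balls round it, centred 15 mm below this point, reach out to 26 mm diameter and yield sideways to let the cap's lip be forced past.
- cover_mid (a point): Centre (half-way up) of the loose cover, lying plug down on the white board; z up. Warm grey plastic ring 14 mm high, 50 g: upper 8 mm a flange 62 mm in diameter (grip across its edge), lower 6 mm a plug 45 mm wide (40 at its foot) that drops into the mould's mouth; through hole 30 mm. Seated, the flange lies on the rim and this point is 1 mm above the rim centre.
- cap_mid (a point): Centre (half-way up) of the loose snap cap, standing open end down on the white board; z up. Warm grey plastic cylinder, 40 mm wide, 32 mm high, flat closed top, about 40 g. Lip in its open end: 4 mm high, 21 mm hole. Lip on the balls: this point about 39 mm above the rim centre. Pushed with 5 to 15 N it clicks past; home on the seated cover: 24 mm above the rim centre.
- board: White plastic cutting board, fixed, 220 x 320 mm, 6 mm thick; origin under its centre. The cover and the cap start on it.
- tea: Bystander: brown tea bottle, 64 mm in diameter, 200 mm high, standing; origin at its underside. Leave alone.
- bowl: Bystander: white bowl, 130 mm in diameter, 50 mm high; origin at its underside. Leave alone.
- soap: Bystander: finished pale soap disc, 60 mm in diameter, 22 mm high, no hole; origin at its underside. Leave alone.
- spoon: Bystander: pink spoon lying on the table. Leave alone.
There are look-alikes about, which are no part of the job. Leave any green look-alike of the part that bears cap_mid alone. What is shaped like the part that bears mould_rim but brown is not meant.

How it is judged:
By the outcome, as a careful person would: the job done as asked, in the order asked, and still so for the second after the job is handed in, while the arm keeps its last pose, push and grip.
It also fails if it takes over 67 s, if anything falls off the work surface, if the arm or the gripper's body presses on something with over 40 N, if the wrist force passes 120 N, or if a joint passes its speed limit or range.

## Working session

There is one attempt and no reset: what is moved stays moved. The work goes in short steps, Python scripts to look and compute and a tool call to move; the robot and the scene stay as the last step left them, time stands still between calls to the robot, and variables do not carry over. Pictures are saved under pics/ and viewed, at most 10 in all, crops included, and the job is handed in when it is done.

Besides the shell and the picture viewer there is one more tool, called after "Call:" as a command line: name --argument value ..., lists and objects as JSON in quotes. servo_tool: Moves the arm, as the interface text tells. Shifts and turns lie within -1 to 1; 1 stands for 300 mm of shift or pi rad of turn. Its arguments: {"type":"object","properties":{"series":{"type":"array"},"grip_force":{"type":"number"}},"required":["series"]}

```bash
ls; mkdir -p pics
cat > h.py <<'E'
import numpy as np,cv2
from scipy.spatial.transform import Rotation as R
from cell import get_obs,eyes,env
def cam(name):
    o=get_obs(); c=eyes.read_camera(name)
    if 'mount' in c:
        T=np.eye(4);T[:3,:3]=R.from_euler('xyz',o['tool_rot'],degrees=True).as_matrix();T[:3,3]=o['tool_pos']
        M=T@np.array(c['mount']);c['rotation']=M[:3,:3];c['origin']=M[:3,3]
    return c
def cloud(c):
    d=c['depth'];v,u=np.indices(d.shape)
    p=np.stack([(u-c['cx'])/c['fx']*d,(v-c['cy'])/c['fy']*d,d],-1)
    return p@np.array(c['rotation']).T+np.array(c['origin'])
def ray(c,u,v,z):
    r=np.array(c['rotation'])@np.array([(u-c['cx'])/c['fx'],(v-c['cy'])/c['fy'],1]);o=np.array(c['origin'])
    return o+r*(z-o[2])/r[2]
def save(c,n,crop=None,s=1):
    f=c['frame'][:,:,::-1]
    if crop: f=f[crop[1]:crop[3],crop[0]:crop[2]]
    cv2.imwrite('pics/'+n,cv2.resize(f,None,fx=s,fy=s))
E
python3 - <<'E'
from h import *
import pickle
print(get_obs())
for n in('scene','top'):
    c=cam(n);save(c,n+'0.png',s=1.5);pickle.dump(c,open(n+'.pkl','wb'));print(c['origin'],c['fx'])
E
```

```text
pics
{'time_s': 0.0, 'qpos': array([78.04190572, 18.43938867, -4.01867085, 83.17747746,  1.29706927,
       78.53983803, -3.26110152]), 'joint_velocities': array([-0.01723949,  0.06046743,  0.00310564, -0.07672131,  0.01903105,
        0.05946225,  0.06960354]), 'effort': array([-4.18747168e-04, -4.91282558e+01, -4.04196745e-01, -3.12524307e+01,
       -6.38259505e-02,  4.37610783e-02,  1.57180821e-04]), 'tool_pos': array([ 0.14345951, -0.63333179,  0.19383571]), 'tool_rot': array([-1.79888672e+02,  6.87261949e-03,  1.27701984e+01]), 'force': array([-0.13087967, -0.26342174,  0.54711456]), 'wrist_torque': array([0.0234059 , 0.0662837 , 0.01865231]), 'grasp_force': 0.0, 'grip_width': 0.08706132140783857}
[ 1.15629797 -0.99173506  0.99136181] 489.13823685556844
[0.45111441 0.02896122 1.34403545] 436.9258287615257
```

View pics/top0.png

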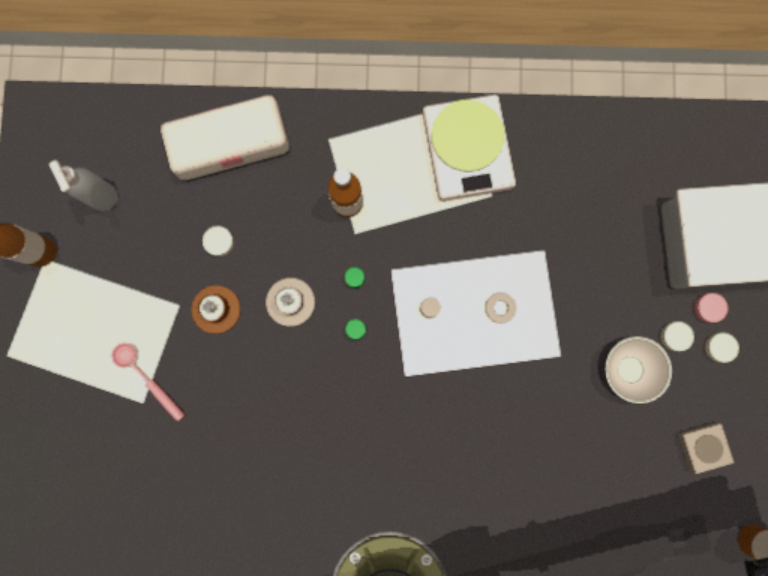

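View pics/scene0.png

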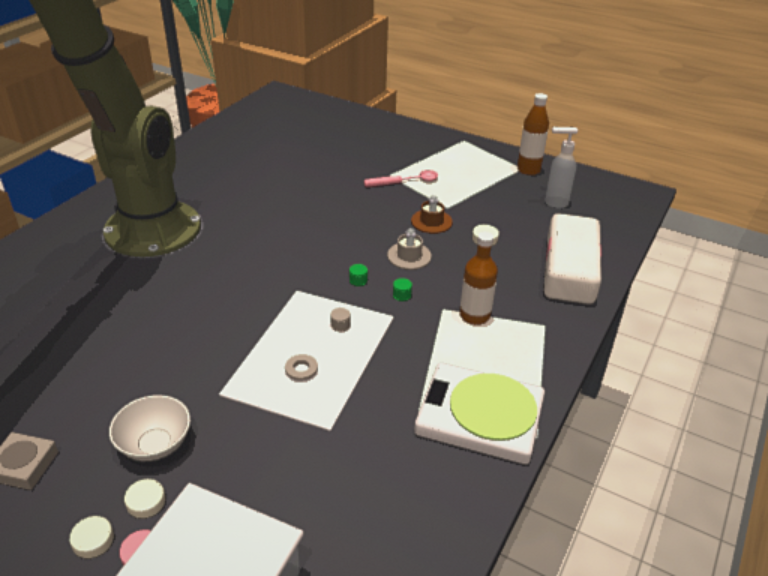

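The top view (in 1.5x pixels) shows the grey mould at (290,301), with a brown look-alike at (215,309). The grey cap is at (430,307), with green look-alikes at (354,277) and (355,329). The grey ring cover is at (501,307); similar round things are the soap discs at (217,240), (678,336) and (723,347), plus a mould block at (708,449). The grey items match the description, so I choose those.

Run:
```python
from h import *
import pickle
out=[]
for n in('top','scene'):
    c=pickle.load(open(n+'.pkl','rb'));P=cloud(c);f=c['frame'].astype(int)
    print(n,c['origin'],np.round(c['rotation'],3).tolist())
    rois=dict(cap=(430,307,22),cover=(501,307,28),mould=(290,301,34)) if n=='top' else dict(cap=(340,319,20),cover=(301,367,26),mould=(409,248,32))
    for k,(u,v,r) in rois.items():
        u,v,r=u/1.5,v/1.5,r/1.5
        sl=(slice(int(v-r),int(v+r)+1),slice(int(u-r),int(u+r)+1))
        p=P[sl].reshape(-1,3);col=f[sl].reshape(-1,3)
        zs=dict(cap=(.028,.05),cover=(.013,.03),mould=(.035,.09))[k]
        m=(p[:,2]>zs[0])&(p[:,2]<zs[1])
        q=p[m];print(k,m.sum(),np.round([q.min(0),q.max(0),(q.min(0)+q.max(0))/2,q.mean(0)],4).tolist(),col[m].mean(0))
        if k=='mould':
            q=p[(p[:,2]>.003)&(p[:,2]<.012)];print(' foot',len(q),np.round([q.min(0),q.max(0),(q.min(0)+q.max(0))/2],4).tolist())
            q=p[p[:,2]>.06];print(' stud',len(q),np.round(q.mean(0),4),q[:,2].max())
    # warm mask contours
    if n=='top':
        for k,(u,v,r) in rois.items():
            u,v,r=int(u/1.5),int(v/1.5),int(r/1.5)
            s=f[v-r:v+r,u-r:u+r];m=((s[:,:,0]-s[:,:,2]>25)).astype('uint8')
            cs,_=cv2.findContours(m,0,1)
            b=max(cs,key=cv2.contourArea);e=cv2.fitEllipse(b);x=(e[0][0]+u-r,e[0][1]+v-r)
            h=dict(cap=.038,cover=.020,mould=.006)[k]
            print(k,'ellipse',x,e[1],'mm',np.array(e[1])*(c['origin'][2]-h)/c['fx']*1e3,ray(c,*x,h))
c=pickle.load(open('top.pkl','rb'));save(c,'crop0.png',(175,160,360,260),4)
```

```text
Traceback (most recent call last):
  File "h.py", line 13, in cloud
    return p@np.array(c['rotation']).T+np.array(c['origin'])
           ~~~~~~~~~~~~~~~~~~~~~~~~~~~^~~~~~~~~~~~~~~~~~~~~~
ValueError: operands could not be broadcast together with shapes (384,512) (3,)
```

Run:
```python
import pickle
for n in('top','scene'):
    c=pickle.load(open(n+'.pkl','rb'));print({k:v for k,v in c.items() if k not in('frame','depth')})
```

```text
{'fx': 436.9258287615257, 'fy': 436.9258287615257, 'cx': 253.93487291285143, 'cy': 196.23333532049517, 'origin': array([0.45111441, 0.02896122, 1.34403545]), 'rotation': array([-1.74130310e+02, -2.67379369e-02, -8.84506442e+01])}
{'fx': 489.13823685556844, 'fy': 489.13823685556844, 'cx': 249.51922404257454, 'cy': 191.63593116480004, 'origin': array([ 1.15629797, -0.99173506,  0.99136181]), 'rotation': array([-128.9544618 ,   -1.07915745,   29.92451536])}
```

Camera rotation is given as roll, pitch and yaw in degrees, so I'll convert it.

```bash
python3 - <<'E'
s=open('h.py').read()
s=s.replace("    return c\ndef cloud","    else: c['rotation']=R.from_euler('xyz',c['rotation'],degrees=True).as_matrix()\n    return c\ndef cloud")
open('h.py','w').write(s)
E
cat > m.py <<'E'
from h import *
import pickle
for n in('top','scene'):
    c=pickle.load(open(n+'.pkl','rb'))
    c['rotation']=R.from_euler('xyz',c['rotation'],degrees=True).as_matrix();P=cloud(c);f=c['frame'].astype(int)
    rois=dict(cap=(430,307,22),cover=(501,307,28),mould=(290,301,34)) if n=='top' else dict(cap=(340,319,20),cover=(301,367,26),mould=(409,248,32))
    print(n)
    for k,(u,v,r) in rois.items():
        u,v,r=int(u/1.5),int(v/1.5),int(r/1.5)
        sl=(slice(v-r,v+r+1),slice(u-r,u+r+1))
        p=P[sl].reshape(-1,3);col=f[sl].reshape(-1,3)
        zs=dict(cap=(.028,.05),cover=(.013,.03),mould=(.035,.09))[k]
        m=(p[:,2]>zs[0])&(p[:,2]<zs[1])
        q=p[m];print(k,m.sum(),np.round([q.min(0),q.max(0),(q.min(0)+q.max(0))/2,q.mean(0)],4).tolist(),col[m].mean(0).round())
        if k=='mould':
            q=p[(p[:,2]>.003)&(p[:,2]<.012)];print(' foot',len(q),np.round([q.min(0),q.max(0),(q.min(0)+q.max(0))/2],4).tolist())
            q=p[p[:,2]>.06];print(' stud',len(q),np.round(q.mean(0),4),q[:,2].max())
        s=f[sl];m=((s[:,:,0]-s[:,:,2]>25)).astype('uint8')
        if n=='top':
            cs,_=cv2.findContours(m,0,1)
            b=max(cs,key=cv2.contourArea);e=cv2.fitEllipse(b);x=(e[0][0]+u-r,e[0][1]+v-r)
            h=dict(cap=.038,cover=.020,mould=.006)[k]
            print(k,'ellipse',x,'mm',np.array(e[1])*(c['origin'][2]-h)/c['fx']*1e3,ray(c,*x,h))
    if n=='top': save(c,'crop0.png',(175,160,360,260),4)
E
python3 m.py
```

```text
top
cap 138 [[0.5433, -0.083, 0.0292], [0.5797, -0.0464, 0.0446], [0.5615, -0.0647, 0.0369], [0.562, -0.0652, 0.0383]] [197. 180. 159.]
cap ellipse (286.21259021759033, 204.7008876800537) mm [35.19629619 36.48676145] [ 0.56245223 -0.0654743   0.038     ]
cover 262 [[0.5171, -0.2684, 0.013], [0.6113, -0.1615, 0.0286], [0.5642, -0.2149, 0.0208], [0.5665, -0.2094, 0.0197]] [196. 180. 160.]
cover ellipse (333.265811920166, 204.89515113830566) mm [56.55403409 58.7628544 ] [ 0.56726798 -0.20979947  0.02      ]
mould 191 [[0.5411, 0.1923, 0.0352], [0.5956, 0.2468, 0.0806], [0.5683, 0.2195, 0.0579], [0.568, 0.2205, 0.048]] [183. 176. 160.]
 foot 663 [[0.5026, 0.1495, 0.003], [0.6419, 0.2901, 0.0119], [0.5722, 0.2198, 0.0075]]
 stud 52 [0.5591 0.2047 0.1673] 1.3440354530338214
mould ellipse (193.1476821899414, 200.8886203765869) mm [97.44215377 98.65937339] [0.56919033 0.21851672 0.006     ]
scene
cap 122 [[0.5464, -0.088, 0.0284], [0.5856, -0.0474, 0.0435], [0.566, -0.0677, 0.0359], [0.5671, -0.0698, 0.0369]] [166. 148. 129.]
cover 252 [[0.5369, -0.278, 0.0131], [0.6014, -0.18, 0.0265], [0.5692, -0.229, 0.0198], [0.5712, -0.2129, 0.0196]] [171. 152. 133.]
mould 171 [[0.5425, 0.0952, 0.0352], [0.6151, 0.3493, 0.0817], [0.5788, 0.2222, 0.0585], [0.5732, 0.2151, 0.0472]] [131. 123. 111.]
 foot 532 [[0.452, 0.105, 0.003], [0.6679, 0.3676, 0.012], [0.5599, 0.2363, 0.0075]]
 stud 44 [ 0.7188 -0.087   0.2996] 0.991361810712739
```

View pics/crop0.png

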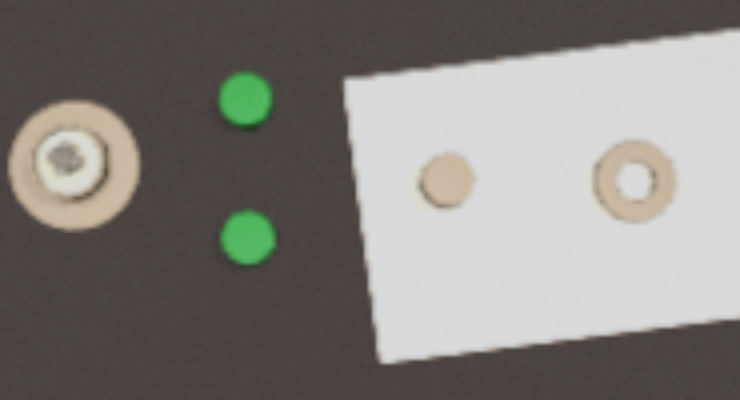

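The crop confirms the choice: grey mould at (75,165), grey cap at (447,180) and grey ring at (635,180), with the green caps at (245,100) and (247,237). In metres I get the cover at about (0.568,-0.210), the cap at (0.5635,-0.066) and the mould at (0.569,0.219). Heights and sizes agree with the description. Next I move above the cover.

Call:
servo_tool --series '[[[0.3,-0.18,0,0,0,0,1],[0.6,-0.36,0,0,0,0,1],[0.85,-0.53,0,0,0,0,1],[0.85,-0.53,0,0,0,0,1],[0.85,-0.53,0,0,0,0,1],[0.85,-0.53,0,0,0,0,1],[0.85,-0.53,0,0,0,0,1],[0.85,-0.53,0,0,0,0,1],[0.85,-0.53,0,0,0,0,1]]]'

```text
time_s: 0.85
tool_pos: [0.3609, -0.4185, 0.1949]
tool_rot: [-179.9, -0.1, 13.2]
force: [-0.1, -0.6, 0.7]
grip_width: 0.0868
grasp_force: 0.0
```

Call:
servo_tool --series '[[[0.84,-0.53,0,0,0,0,1],[0.84,-0.53,0,0,0,0,1],[0.84,-0.53,0,0,0,0,1],[0.84,-0.53,0,0,0,0,1],[0.84,-0.53,0,0,0,0,1],[0.84,-0.53,0,0,0,0,1],[0.84,-0.53,0,0,0,0,1],[0.84,-0.53,0,0,0,0,1],[0.84,-0.53,0,0,0,0,1],[0.84,-0.53,0,0,0,0,1],[0.84,-0.53,0,0,0,0,1]]]'

```text
time_s: 1.77
tool_pos: [0.5663, -0.2147, 0.1944]
tool_rot: [180.0, 0.1, 12.6]
force: [-1.1, -0.3, -0.4]
grip_width: 0.0872
grasp_force: 0.0
```

Run:
```python
from h import *
o=get_obs();print(o['time_s'],o['tool_pos'],o['tool_rot'],o['qpos'])
c=cam('wrist');save(c,'w1.png',s=1.2);print(np.round(c['mount'],3),c['fx'],c['origin'])
```

```text
1.7667 [ 0.56630006 -0.21471478  0.19439835] [1.79953475e+02 1.06477056e-01 1.25547228e+01] [ 40.35781901  14.9013457  -26.54517614  89.03440517   6.84617898
  77.73483535 -64.32667576]
[[ 0.001 -0.966 -0.259  0.071]
 [ 1.     0.001 -0.001 -0.   ]
 [ 0.001 -0.259  0.966 -0.19 ]
 [ 0.     0.     0.     1.   ]] 328.5858919716812 [ 0.63588565 -0.1987177   0.3838285 ]
```

View pics/w1.png

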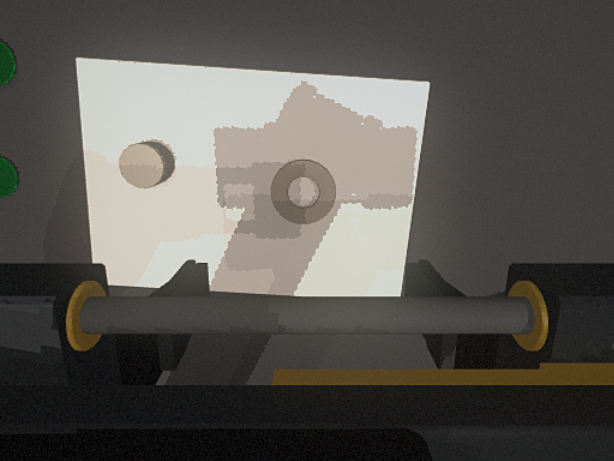

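Wrist view: the cover is at (303,191) and the cap at (147,164) in 1.2x pixels. I'll measure both from depth and colour.

```bash
cat >> h.py <<'E'
def ring(c,center,rad,z0,z1,diam):
    """circle through depth points of height z0..z1 near center; fits outer silhouette ray-cast at height z1"""
    P=cloud(c);d=np.hypot(P[...,0]-center[0],P[...,1]-center[1])
    m=((P[...,2]>z0)&(P[...,2]<z1+.006)&(d<rad)&(c['depth']>0.03)).astype('uint8')
    b=max(cv2.findContours(m,0,1)[0],key=cv2.contourArea)
    pts=np.array([P[v,u] for u,v in b[:,0]])
    (x,y),r=cv2.minEnclosingCircle(pts[:,:2].astype('float32'))
    A=np.c_[2*pts[:,:2],np.ones(len(pts))];s=np.linalg.lstsq(A,(pts[:,:2]**2).sum(1),rcond=None)[0]
    q=P[m>0]
    e=cv2.fitEllipse(b)
    print('n',m.sum(),'enc',round(x,4),round(y,4),'d',round(2e3*r,1),'lsq',s[:2].round(4),'d',round(2e3*np.sqrt(s[2]+s[0]**2+s[1]**2),1),'z',np.percentile(q[:,2],[5,50,95]).round(4),'px',np.round(e[0],1),'ray',ray(c,*e[0],z1).round(4),'want',diam)
E
python3 - <<'E'
from h import *
c=cam('wrist')
ring(c,(.568,-.21),.045,.015,.020,62)
ring(c,(.5635,-.066),.035,.033,.038,40)
o=get_obs();print(o['time_s'],o['tool_pos'],o['tool_rot'])
E
```

```text
n 1789 enc 0.5684 -0.2102 d 61.9 lsq [ 0.5687 -0.2102] d 60.3 z [0.0181 0.0196 0.021 ] px [252.4 159.6] ray [ 0.5696 -0.2101  0.02  ] want 62
n 1122 enc 0.564 -0.0663 d 40.4 lsq [ 0.5642 -0.0663] d 38.5 z [0.0365 0.0379 0.0391] px [117.8 137.8] ray [ 0.5647 -0.0667  0.038 ] want 40
1.8667 [ 0.56643971 -0.21451759  0.19479954] [1.79948527e+02 5.97340729e-02 1.25356475e+01]
```

Call:
servo_tool --series '[[[0.011,-0.013,0.05,0,0,0,1],[0.011,-0.013,0.15,0,0,0,1],[0.011,-0.013,0.26,0,0,0,1],[0.011,-0.013,0.37,0,0,0,1],[0.011,-0.013,0.46,0,0,0,1],[0.011,-0.013,0.53,0,0,0,1],[0.011,-0.013,0.57,0,0,0,1],[0.011,-0.013,0.6,0,0,0,1],[0.011,-0.013,0.615,0,0,0,1],[0.011,-0.013,0.615,0,0,0,1]]]'

```text
time_s: 2.7
tool_pos: [0.57, -0.2078, 0.0104]
tool_rot: [180.0, 0.0, 12.7]
force: [0.7, -0.5, -0.2]
grip_width: 0.0869
grasp_force: 0.0
```

Call:
servo_tool --series '[[[0,0,0,0,0,0,1],[0,0,0,0,0,0,1]]]'

```text
time_s: 2.87
tool_pos: [0.5713, -0.2077, 0.0119]
tool_rot: [179.9, -0.1, 12.8]
force: [-0.1, -0.7, -0.2]
grip_width: 0.0871
grasp_force: 0.0
```

Call:
servo_tool --series '[[[-0.006,0.005,0.006,0,0,0,1],[-0.006,0.005,0.006,0,0,0,0.6],[-0.006,0.005,0.006,0,0,0,0.5],[-0.006,0.005,0.006,0,0,0,0.5],[-0.006,0.005,0.006,0,0,0,0.5],[-0.006,0.005,0.006,0,0,0,0.5],[-0.006,0.005,0.006,0,0,0,0.5],[-0.006,0.005,0.006,0,0,0,0.5]]]' --grip_force 25

```text
time_s: 3.53
tool_pos: [0.5687, -0.2091, 0.0086]
tool_rot: [180.0, 0.0, 12.8]
force: [0.3, 0.0, -0.2]
grip_width: 0.0489
grasp_force: 0.0
```

Call:
servo_tool --series '[[[0,0,0,0,0,0,0.5],[0,0,-0.03,0,0,0,0.5],[0,0,-0.1,0,0,0,0.5],[0,0,-0.2,0,0,0,0.5],[0,0,-0.3,0,0,0,0.5],[0,0,-0.4,0,0,0,0.5],[0,0,-0.47,0,0,0,0.5],[0,0,-0.5,0,0,0,0.5],[0,0,-0.5,0,0,0,0.5],[0,0,-0.5,0,0,0,0.5]]]'

```text
time_s: 4.37
tool_pos: [0.5685, -0.2091, 0.1583]
tool_rot: [180.0, 0.0, 12.8]
force: [-0.7, -0.9, -1.0]
grip_width: 0.0437
grasp_force: 0.0
```

Run:
```python
from h import *
T=[];
for i in range(3):
    c=cam('wrist');o=get_obs();T.append(o['tool_pos']);
T=np.mean(T,0);print(o['time_s'],T,o['tool_rot'],o['grip_width'],o['grasp_force'])
ring(c,(T[0],T[1]),.045,T[2]-.01,T[2]+.012,62)
save(c,'w2.png',s=1.2)
```

```text
4.5167 [ 0.56756695 -0.20883731  0.15674936] [-1.79884485e+02  1.69757900e-01  1.27659993e+01] 0.04345532358025315 0.0Traceback (most recent call last):
  File "<stdin>", line 6, in <module>
  File "h.py", line 26, in ring
    b=max(cv2.findContours(m,0,1)[0],key=cv2.contourArea)
ValueError: max() iterable argument is empty
```

The grip missed: the fingers closed below 62 mm. I'll look.

Run:
```python
from h import *
c=cam('wrist');save(c,'w2.png',s=1.2)
ring(c,(.568,-.21),.045,.013,.020,62)
c=cam('scene');save(c,'s2.png',(130,130,330,300),3);ring(c,(.568,-.21),.045,.013,.020,62)
```

```text
n 2187 enc 0.5685 -0.2102 d 62.0 lsq [ 0.569  -0.2101] d 60.4 z [0.0181 0.0197 0.0209] px [257.9 168.2] ray [ 0.5699 -0.2099  0.02  ] want 62
n 250 enc 0.5705 -0.211 d 67.5 lsq [ 0.5705 -0.211 ] d 59.6 z [0.0158 0.0199 0.0233] px [200.4 244.1] ray [ 0.5715 -0.2131  0.02  ] want 62
```

View pics/w2.png

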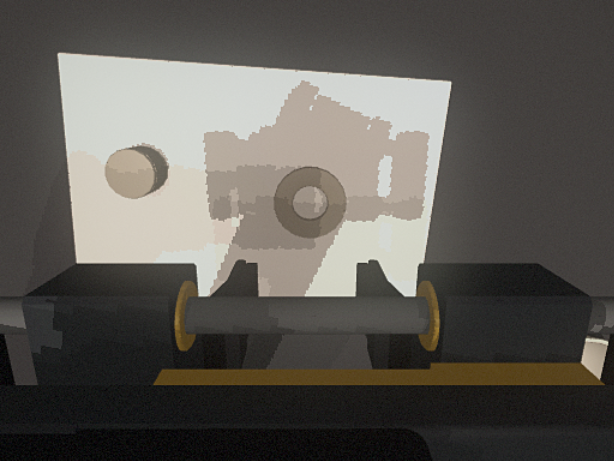

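View pics/s2.png

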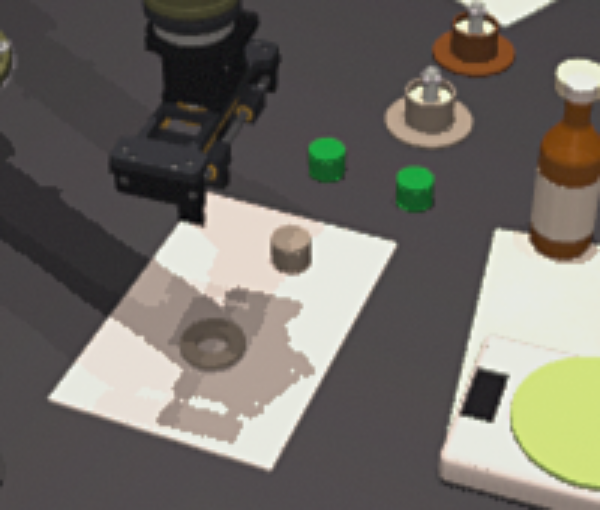

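The wrist view shows the empty fingers at about (240,265) and (375,265), with the cover untouched at (310,202). The scene view agrees. I'll check where the fingertips really are relative to the reported TCP.

Run:
```python
from h import *
o=get_obs();t=o['tool_pos'];Rt=R.from_euler('xyz',o['tool_rot'],degrees=True).as_matrix()
print(t,o['grip_width'])
for n in('wrist','scene','top'):
    c=cam(n);P=(cloud(c)-t)@Rt
    m=(abs(P[...,0])<.03)&(abs(P[...,1])<.06)&(P[...,2]>-.06)&(P[...,2]<.03)&(c['depth']>.02)
    q=P[m];print(n,m.sum())
    if len(q):
        for a in np.arange(-.06,.03,.006):
            s=q[(q[:,2]>=a)&(q[:,2]<a+.006)]
            if len(s): 
                y=s[:,1];print(round(a,3),len(s),'x',s[:,0].min().round(3),s[:,0].max().round(3),'y-',(y[y<0].min().round(3),y[y<0].max().round(3)) if (y<0).any() else '','y+',(y[y>0].min().round(3),y[y>0].max().round(3)) if (y>0).any() else '')
```

```text
[ 0.56777541 -0.20886406  0.15691206] 0.04347279880175454
wrist 1433
-0.06 300 x -0.009 0.012 y- (np.float64(-0.033), np.float64(-0.023)) y+ (np.float64(0.022), np.float64(0.032))
-0.054 296 x 0.005 0.012 y- (np.float64(-0.032), np.float64(-0.022)) y+ (np.float64(0.021), np.float64(0.031))
-0.048 252 x 0.001 0.012 y- (np.float64(-0.031), np.float64(-0.022)) y+ (np.float64(0.021), np.float64(0.03))
-0.042 248 x -0.001 0.012 y- (np.float64(-0.031), np.float64(-0.022)) y+ (np.float64(0.021), np.float64(0.03))
-0.036 228 x -0.004 0.012 y- (np.float64(-0.031), np.float64(-0.022)) y+ (np.float64(0.021), np.float64(0.03))
-0.03 109 x -0.006 0.012 y- (np.float64(-0.031), np.float64(-0.022)) y+ (np.float64(0.021), np.float64(0.03))
scene 75
-0.054 1 x -0.006 -0.006 y-  y+ (np.float64(0.032), np.float64(0.032))
-0.048 18 x -0.008 0.012 y- (np.float64(-0.027), np.float64(-0.023)) y+ (np.float64(0.028), np.float64(0.034))
-0.042 21 x -0.012 0.013 y- (np.float64(-0.03), np.float64(-0.022)) y+ (np.float64(0.024), np.float64(0.033))
-0.036 28 x -0.005 0.013 y- (np.float64(-0.029), np.float64(-0.02)) y+ (np.float64(0.021), np.float64(0.033))
-0.03 7 x -0.009 0.011 y- (np.float64(-0.034), np.float64(-0.024)) y+ (np.float64(0.021), np.float64(0.031))
top 0
```

Run:
```python
from h import *
o=get_obs();t=o['tool_pos'];Rt=R.from_euler('xyz',o['tool_rot'],degrees=True).as_matrix()
for n in('wrist','scene'):
    c=cam(n);P=(cloud(c)-t)@Rt
    m=(abs(P[...,0])<.06)&(abs(P[...,1])<.034)&(P[...,2]>-.16)&(P[...,2]<.03)&(c['depth']>.02)
    q=P[m];print(n,'tip',np.sort(q[:,2])[-30:].round(4)[::5])
    for a in np.arange(-.16,-.02,.01):
        s=q[(q[:,2]>=a)&(q[:,2]<a+.01)]
        if len(s):print(round(a,3),len(s),'x',s[:,0].min().round(3),s[:,0].max().round(3),'y',s[:,1].min().round(3),s[:,1].max().round(3),'mid',(abs(s[:,1])<.017).sum())
```

```text
wrist tip [-0.0279 -0.0278 -0.0274 -0.0273 -0.0271 -0.027 ]
-0.15 8694 x 0.02 0.028 y -0.034 0.034 mid 5231
-0.14 13831 x 0.019 0.027 y -0.034 0.034 mid 6257
-0.13 7979 x 0.019 0.039 y -0.034 0.034 mid 2033
-0.12 9228 x 0.015 0.039 y -0.034 0.034 mid 4063
-0.11 1613 x 0.008 0.039 y -0.034 0.034 mid 68
-0.1 526 x 0.001 0.033 y -0.029 0.028 mid 0
-0.09 437 x -0.006 0.012 y -0.028 0.028 mid 0
-0.08 1023 x -0.01 0.006 y -0.027 0.026 mid 0
-0.07 233 x -0.01 0.012 y -0.034 0.033 mid 0
-0.06 518 x -0.009 0.012 y -0.033 0.032 mid 0
-0.05 412 x 0.001 0.012 y -0.031 0.03 mid 0
-0.04 403 x -0.004 0.012 y -0.031 0.03 mid 0
-0.03 104 x -0.006 0.012 y -0.031 0.03 mid 0
scene tip [-0.0338 -0.0329 -0.0323 -0.0306 -0.0291 -0.0276]
-0.16 93 x -0.021 0.029 y -0.034 0.02 mid 76
-0.15 127 x -0.023 0.029 y -0.032 0.034 mid 73
-0.14 102 x -0.024 0.027 y -0.034 0.034 mid 30
-0.13 83 x -0.036 0.04 y -0.034 0.034 mid 9
-0.12 70 x -0.024 0.04 y -0.034 0.034 mid 32
-0.11 18 x 0.015 0.039 y -0.032 0.033 mid 0
-0.1 8 x -0.008 0.015 y -0.029 -0.025 mid 0
-0.09 10 x 0.003 0.012 y -0.031 -0.025 mid 0
-0.08 1 x 0.004 0.004 y -0.028 -0.028 mid 0
-0.05 25 x -0.011 0.012 y -0.031 0.032 mid 0
-0.04 43 x -0.009 0.013 y -0.033 0.034 mid 0
-0.03 12 x -0.009 0.012 y -0.031 0.029 mid 0
```

The real fingertips sit about 27 mm short of the reported TCP. Both cameras agree, and the body also lies 70 mm behind the true tip. So true tip z = reported z + 0.027, and I'll redo the grasp with that offset.

Call:
servo_tool --series '[[[0.002,0.005,0.05,0,0,0,1],[0.002,0.005,0.14,0,0,0,1],[0.002,0.005,0.22,0,0,0,1],[0.002,0.005,0.29,0,0,0,1],[0.002,0.005,0.36,0,0,0,1],[0.002,0.005,0.42,0,0,0,1],[0.002,0.005,0.47,0,0,0,1],[0.002,0.005,0.52,0,0,0,1],[0.002,0.005,0.55,0,0,0,1],[0.002,0.005,0.565,0,0,0,1],[0.002,0.005,0.575,0,0,0,1],[0.002,0.005,0.575,0,0,0,1]]]'

```text
time_s: 5.87
tool_pos: [0.5697, -0.2105, -0.0139]
tool_rot: [180.0, 0.0, 12.8]
force: [-0.6, 0.1, -1.2]
grip_width: 0.0871
grasp_force: 0.0
```

Call:
servo_tool --series '[[[0,0,0.007,0,0,0,1],[0,0,0.007,0,0,0,0.6],[0,0,0.007,0,0,0,0.6],[0,0,0.007,0,0,0,0.6],[0,0,0.007,0,0,0,0.6],[0,0,0.007,0,0,0,0.6],[0,0,0.007,0,0,0,0.6]]]' --grip_force 25

```text
time_s: 6.45
tool_pos: [0.5698, -0.2106, -0.0157]
tool_rot: [180.0, -0.0, 12.8]
force: [0.1, 0.4, 0.7]
grip_width: 0.0611
grasp_force: 25.0
```

Gripped at 61 mm. Now I lift and carry it toward the mould.

Call:
servo_tool --series '[[[0,0,-0.02,0,0,0,0.6],[0,0,-0.08,0,0,0,0.6],[0,0,-0.16,0,0,0,0.6],[0,0,-0.25,0,0,0,0.6],[0,0,-0.34,0,0,0,0.6],[0,0,-0.42,0,0,0,0.6],[0,0,-0.48,0,0,0,0.6],[0,0,-0.5,0,0,0,0.6],[0,0,-0.5,0,0,0,0.6]]]'

```text
time_s: 7.2
tool_pos: [0.5708, -0.2108, 0.1361]
tool_rot: [179.9, -0.2, 12.8]
force: [-0.2, 0.6, -1.0]
grip_width: 0.0609
grasp_force: 25.0
```

Call:
servo_tool --series '[[[0.01,-0.03,0,0,0,0,0.6],[0.02,-0.1,0,0,0,0,0.6],[0.04,-0.18,0,0,0,0,0.6],[0.06,-0.27,0,0,0,0,0.6],[0.08,-0.36,0,0,0,0,0.6],[0.1,-0.45,0,0,0,0,0.6],[0.12,-0.54,0,0,0,0,0.6],[0.14,-0.63,0,0,0,0,0.6],[0.16,-0.7,0,0,0,0,0.6],[0.17,-0.75,0,0,0,0,0.6],[0.17,-0.77,0,0,0,0,0.6],[0.17,-0.77,0,0,0,0,0.6]]]'

```text
time_s: 8.2
tool_pos: [0.5668, 0.0287, 0.1325]
tool_rot: [-179.9, 0.2, 13.0]
force: [0.1, 0.1, -0.5]
grip_width: 0.0608
grasp_force: 25.0
```

Run:
```python
from h import *
o=get_obs();t=o['tool_pos'];print(o['time_s'],t,o['tool_rot'],o['grip_width'],o['grasp_force'],o['force'])
c=cam('wrist');save(c,'w3.png',s=1.2)
ring(c,(.569,.219),.06,.003,.006,100)
ring(c,(.569,.219),.034,.035,.045,56)
ring(c,t,.045,t[2]+.02,t[2]+.042,62)
```

```text
8.2 [0.5667763  0.02867442 0.13249464] [-1.79912030e+02  1.54724266e-01  1.29910325e+01] 0.06080755863820413 25.000073751434684 [ 0.06855131  0.13970116 -0.4984852 ]
n 4462 enc 0.5697 0.2189 d 100.1 lsq [0.5698 0.2186] d 87.1 z [0.0046 0.006  0.0075] px [ 61.9 123.3] ray [0.5717 0.2189 0.006 ] want 100
n 1662 enc 0.5696 0.2194 d 57.3 lsq [0.5697 0.2191] d 52.3 z [0.0353 0.0434 0.0463] px [ 37.3 128.2] ray [0.571  0.2172 0.045 ] want 56
n 6673 enc 0.5773 0.0314 d 79.5 lsq [0.5726 0.0304] d 54.5 z [0.165  0.1678 0.1733] px [255.4 220.8] ray [0.5808 0.0323 0.1745] want 62
```

View pics/w3.png

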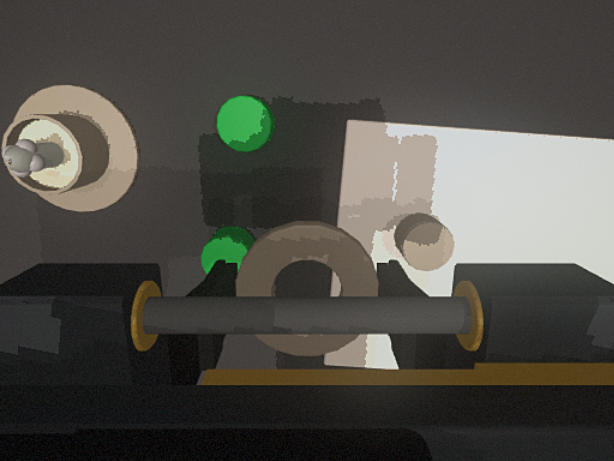

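The held cover is at (308,290) and looks level. The mould is at (45,150) with its stud at (25,155). I'll get the cover's offset in the tool frame from its front arc.

Run:
```python
from h import *
from scipy.optimize import least_squares
o=get_obs();t=o['tool_pos'];Rt=R.from_euler('xyz',o['tool_rot'],degrees=True).as_matrix()
c=cam('wrist');P=(cloud(c)-t)@Rt;f=c['frame'].astype(int)
m=(abs(P[...,0])<.05)&(abs(P[...,1])<.04)&(P[...,2]<-.03)&(P[...,2]>-.045)&(f[...,0]-f[...,2]>12)
m=m.astype('uint8');cs,_=cv2.findContours(m,cv2.RETR_CCOMP,1)
cs=sorted(cs,key=len)[-2:]
q=P[m>0];A=np.c_[q[:,:2],np.ones(len(q))];s=np.linalg.lstsq(A,q[:,2],rcond=None)[0];print('n',len(q),'plane z=',s,'tilt deg',np.degrees(s[:2]))
print('xmax',q[:,0].max(),'y',q[:,1].min(),q[:,1].max())
for k in cs:
    p=np.array([P[v,u] for u,v in k[:,0]]);p=p[(p[:,0]>.008)]
    r=np.hypot(p[:,0],p[:,1])
    for lo,hi,rad in((.024,.04,.031),(.009,.022,.015)):
        g=p[(r>lo)&(r<hi)]
        if len(g)>8:
            l=least_squares(lambda x:np.hypot(g[:,0]-x[0],g[:,1]-x[1])-rad,[0,0],loss='soft_l1',f_scale=.001);print(len(g),rad,l.x.round(4),np.abs(l.fun).mean().round(5))
```

```text
n 5754 plane z= [ 0.00826045  0.00112473 -0.03526702] tilt deg [0.47328873 0.06444232]
xmax 0.029869603691022345 y -0.03114020463979598 0.032915063199268124
139 0.031 [-0.0014 -0.0004] 0.00019
50 0.015 [-0.0005 -0.0004] 0.00019
```

Call:
servo_tool --series '[[[0.01,-0.04,0,0,0,0,0.6],[0.03,-0.12,0,0,0,0,0.6],[0.055,-0.22,0,0,0,0,0.6],[0.08,-0.32,0,0,0,0,0.6],[0.105,-0.42,0,0,0,0,0.6],[0.13,-0.51,0,0,0,0,0.6],[0.145,-0.58,0,0,0,0,0.6],[0.15,-0.61,0,0,0,0,0.6],[0.152,-0.615,0,0,0,0,0.6],[0.152,-0.615,0,0,0,0,0.6],[0.152,-0.615,0,0,0,0,0.6]]]'

```text
time_s: 9.22
tool_pos: [0.5727, 0.2136, 0.1337]
tool_rot: [179.9, 0.0, 12.6]
force: [0.3, -0.1, -0.7]
grip_width: 0.0613
grasp_force: 25.0
```

Run:
```python
from h import *
T=[];A=[]
for i in range(6):
    c=cam('wrist');o=get_obs();T.append(o['tool_pos']);A.append(o['tool_rot'][2])
print(o['time_s'],np.mean(T,0),np.std(T,0),np.mean(A))
ring(c,(.57,.219),.06,.003,.006,100)
```

```text
9.5167 [0.57255017 0.21418876 0.13393841] [1.43598571e-04 5.77411672e-04 9.81067041e-05] 12.615312716616755
n 3613 enc 0.5699 0.2196 d 99.8 lsq [0.5724 0.2203] d 84.4 z [0.0045 0.0058 0.007 ] px [250.4 168.8] ray [0.5749 0.2209 0.006 ] want 100
```

Call:
servo_tool --series '[[[0,-0.017,0.03,0,0,0,0.6],[0,-0.017,0.08,0,0,0,0.6],[0,-0.017,0.14,0,0,0,0.6],[0,-0.017,0.19,0,0,0,0.6],[0,-0.017,0.22,0,0,0,0.6],[0,-0.017,0.24,0,0,0,0.6],[0,-0.017,0.25,0,0,0,0.6],[0,-0.017,0.25,0,0,0,0.6],[0,-0.017,0.25,0,0,0,0.6]]]'

```text
time_s: 10.27
tool_pos: [0.5713, 0.2214, 0.0596]
tool_rot: [-180.0, -0.1, 12.8]
force: [0.4, 0.4, -0.9]
grip_width: 0.0607
grasp_force: 25.0
```

Run:
```python
from h import *
T=[];A=[]
for i in range(4):
    c=cam('wrist');o=get_obs();T.append(o['tool_pos'])
t=np.mean(T,0);print(o['time_s'],t,np.std(T,0),o['force'])
c=cam('wrist');o=get_obs();
P=cloud(c);f=c['frame']
# stud: points above cover top level near mould axis
m=(np.hypot(P[...,0]-.57,P[...,1]-.2192)<.016)&(P[...,2]>.055)&(P[...,2]<.082)
q=P[m];print(m.sum(),q.mean(0) if len(q) else 0, q.max(0) if len(q) else 0)
save(c,'w4.png',(150,180,350,320),4)
```

```text
10.4667 [0.57152258 0.22140108 0.05987775] [4.77865028e-05 4.52339561e-05 4.63072096e-05] [-0.24351433  0.09568468  0.19493712]
747 [0.56943177 0.21941173 0.07080304] [0.57700202 0.23143135 0.08102099]
```

View pics/w4.png

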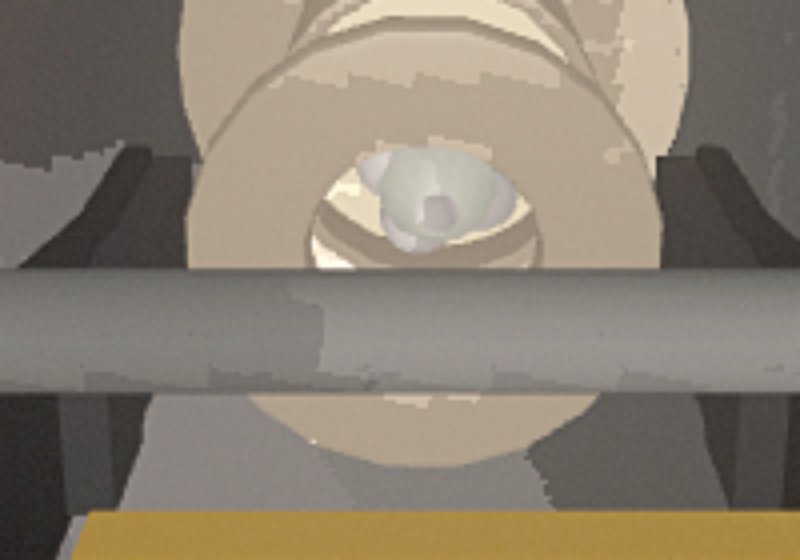

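The stud tip shows at (440,212) in the crop, which is pixel (260,233), inside the hole centred near column 256. I'll compute the relative offset in the tool frame.

Run:
```python
from h import *
o=get_obs();t=o['tool_pos'];Rt=R.from_euler('xyz',o['tool_rot'],degrees=True).as_matrix()
c=cam('wrist');print(c['cx'],c['cy'],t)
s=ray(c,260,233,.078);print('stud',s,'tool',(s-t)@Rt)
P=cloud(c);print('depth there',P[231:236,258:263].reshape(-1,3).mean(0), ((P[231:236,258:263].reshape(-1,3)-t)@Rt).mean(0))
```

```text
255.43217079254777 186.41250251862522 [0.57133259 0.22122514 0.05964518]
stud [0.56985109 0.21873739 0.078     ] tool [-0.00197497  0.00210077 -0.01835673]
depth there [0.56536459 0.21755963 0.06710015] [-0.00662234  0.00225745 -0.00746178]
```

Run:
```python
from h import *
o=get_obs();t=o['tool_pos'];Rt=R.from_euler('xyz',o['tool_rot'],degrees=True).as_matrix()
c=cam('wrist');P=cloud(c);Q=(P-t)@Rt
for u in (246,252,256,260,264,268,274):
    print(u,[(v,*(1e3*Q[v,u]).round(1)) for v in range(217,246,4)])
```

```text
246 [(217, np.float64(13.6), np.float64(-5.2), np.float64(-34.7)), (221, np.float64(1.7), np.float64(-6.0), np.float64(-9.2)), (225, np.float64(-0.7), np.float64(-6.0), np.float64(-9.5)), (229, np.float64(-2.9), np.float64(-6.0), np.float64(-10.4)), (233, np.float64(-5.9), np.float64(-6.0), np.float64(-9.1)), (237, np.float64(-10.0), np.float64(-6.2), np.float64(-5.7)), (241, np.float64(-25.1), np.float64(-7.1), np.float64(21.8)), (245, np.float64(-25.3), np.float64(-6.9), np.float64(15.6))]
252 [(217, np.float64(4.3), np.float64(-2.5), np.float64(-9.6)), (221, np.float64(3.3), np.float64(-2.4), np.float64(-13.4)), (225, np.float64(1.0), np.float64(-2.4), np.float64(-13.8)), (229, np.float64(-0.5), np.float64(-2.4), np.float64(-16.0)), (233, np.float64(-2.6), np.float64(-2.4), np.float64(-16.9)), (237, np.float64(-7.0), np.float64(-2.5), np.float64(-12.5)), (241, np.float64(-11.7), np.float64(-2.5), np.float64(-7.8)), (245, np.float64(-26.6), np.float64(-2.8), np.float64(18.4))]
256 [(217, np.float64(4.6), np.float64(-0.1), np.float64(-10.5)), (221, np.float64(3.4), np.float64(-0.1),
[... 1651 characters left out ...]
), np.float64(-13.0)), (237, np.float64(-9.6), np.float64(7.1), np.float64(-6.6)), (241, np.float64(-25.9), np.float64(8.3), np.float64(23.6)), (245, np.float64(-25.7), np.float64(8.1), np.float64(16.6))]
274 [(217, np.float64(14.1), np.float64(8.8), np.float64(-35.9)), (221, np.float64(11.6), np.float64(8.9), np.float64(-35.0)), (225, np.float64(-1.6), np.float64(10.5), np.float64(-7.3)), (229, np.float64(-3.1), np.float64(10.4), np.float64(-9.8)), (233, np.float64(-6.5), np.float64(10.6), np.float64(-7.7)), (237, np.float64(-24.2), np.float64(12.7), np.float64(26.6)), (241, np.float64(-24.1), np.float64(12.3), np.float64(19.7)), (245, np.float64(-24.4), np.float64(12.0), np.float64(13.9))]
```

Call:
servo_tool --series '[[[-0.003,0.008,0,0,0,0,0.6],[-0.003,0.008,0.015,0,0,0,0.6],[-0.003,0.008,0.035,0,0,0,0.6],[-0.003,0.008,0.06,0,0,0,0.6],[-0.003,0.008,0.08,0,0,0,0.6],[-0.003,0.008,0.095,0,0,0,0.6],[-0.003,0.008,0.105,0,0,0,0.6],[-0.003,0.008,0.11,0,0,0,0.6],[-0.003,0.008,0.11,0,0,0,0.6]]]'

```text
time_s: 11.37
tool_pos: [0.5703, 0.2185, 0.0255]
tool_rot: [180.0, 0.0, 12.8]
force: [-0.5, 0.1, 0.7]
grip_width: 0.061
grasp_force: 25.0
```

Call:
servo_tool --series '[[[0,0,0.007,0,0,0,0.6],[0,0,0.013,0,0,0,0.6],[0,0,0.018,0,0,0,0.6],[0,0,0.022,0,0,0,0.6],[0,0,0.025,0,0,0,0.6],[0,0,0.025,0,0,0,0.6]]]'

```text
time_s: 11.87
tool_pos: [0.5704, 0.2185, 0.0183]
tool_rot: [180.0, 0.0, 12.8]
force: [-0.1, -0.2, -0.4]
grip_width: 0.0609
grasp_force: 25.0
```

Call:
servo_tool --series '[[[0,0,0.003,0,0,0,0.6],[0,0,0.005,0,0,0,0.6],[0,0,0.007,0,0,0,0.6],[0,0,0.007,0,0,0,0.6]]]'

```text
time_s: 12.2
tool_pos: [0.5707, 0.2186, 0.0173]
tool_rot: [180.0, -0.0, 12.8]
force: [-1.8, -0.7, 5.5]
grip_width: 0.061
grasp_force: 25.0
```

Contact came at the expected seated height with 5.5 N. I release, lift and check.

Call:
servo_tool --series '[[[0,0,-0.003,0,0,0,0.8],[0,0,-0.003,0,0,0,1],[0,0,-0.003,0,0,0,1],[0,0,-0.003,0,0,0,1],[0,0,-0.003,0,0,0,1],[0,0,-0.05,0,0,0,1],[0,0,-0.15,0,0,0,1],[0,0,-0.27,0,0,0,1],[0,0,-0.38,0,0,0,1],[0,0,-0.44,0,0,0,1],[0,0,-0.45,0,0,0,1],[0,0,-0.45,0,0,0,1]]]'

```text
time_s: 13.2
tool_pos: [0.5716, 0.2192, 0.1539]
tool_rot: [180.0, -0.2, 12.8]
force: [0.1, 0.1, -0.9]
grip_width: 0.0872
grasp_force: 0.0
```

Run:
```python
from h import *
o=get_obs();print(o['time_s'],o['tool_pos'],o['tool_rot'])
c=cam('wrist');P=cloud(c);f=c['frame'].astype(int)
ring(c,(.57,.219),.04,.048,.053,62)
d=np.hypot(P[...,0]-.57,P[...,1]-.219);m=(d>.016)&(d<.029)&(P[...,2]>.045)&(P[...,2]<.06);q=P[m]
s=np.linalg.lstsq(np.c_[q[:,:2]-[.57,.219],np.ones(len(q))],q[:,2],rcond=None)[0];print(m.sum(),'tilt',np.degrees(s[:2]),'z',s[2])
c=cam('top');ring(c,(.57,.219),.04,.048,.053,62)
```

```text
13.2 [0.57161609 0.21916624 0.15388242] [179.99806617  -0.22550971  12.77007349]
n 2656 enc 0.5695 0.2189 d 62.1 lsq [0.5699 0.219 ] d 60.4 z [0.0513 0.0527 0.0539] px [255.9 180.2] ray [0.5709 0.2192 0.053 ] want 62
2144 tilt [-0.01416353  0.03226517] z 0.05283004333187287
n 59 enc 0.5931 0.2104 d 25.3 lsq [0.5923 0.2113] d 17.2 z [0.0497 0.0526 0.0558] px [193.4 192. ] ray [0.5916 0.2122 0.053 ] want 62
```

The cover is seated: top at 52.8 mm, tilt under 0.1°. Now I go for the cap.

Call:
servo_tool --series '[[[-0.02,0.08,0,0,0,0,1],[-0.05,0.2,0,0,0,0,1],[-0.08,0.33,0,0,0,0,1],[-0.11,0.46,0,0,0,0,1],[-0.15,0.59,0,0,0,0,1],[-0.18,0.72,0,0,0,0,1],[-0.21,0.84,0,0,0,0,1],[-0.23,0.91,0,0,0,0,1],[-0.233,0.923,0,0,0,0,1],[-0.233,0.923,0,0,0,0,1],[-0.233,0.923,0,0,0,0,1]]]'

```text
time_s: 14.22
tool_pos: [0.5628, -0.0657, 0.1502]
tool_rot: [-179.9, 0.1, 12.8]
force: [1.0, 0.3, -0.1]
grip_width: 0.0874
grasp_force: 0.0
```

```bash
cat > cp.py <<'E'
from h import *
T=[]
for i in range(3):
    c=cam('wrist');o=get_obs();T.append(o['tool_pos'])
t=np.mean(T,0);Rt=R.from_euler('xyz',o['tool_rot'],degrees=True).as_matrix()
print(o['time_s'],t,o['tool_rot'])
ring(c,(.5643,-.0664),.035,.033,.038,40)
E
python3 cp.py
```

```text
14.3667 [ 0.56332183 -0.06453095  0.15081936] [-1.79942832e+02  2.14915401e-02  1.29625795e+01]
n 1320 enc 0.564 -0.066 d 40.2 lsq [ 0.5644 -0.0658] d 38.4 z [0.0365 0.0378 0.039 ] px [258.  174.6] ray [ 0.565  -0.0657  0.038 ] want 40
```

Call:
servo_tool --series '[[[0.002,0.005,0.05,0,0,0,1],[0.002,0.005,0.13,0,0,0,1],[0.002,0.005,0.21,0,0,0,1],[0.002,0.005,0.29,0,0,0,1],[0.002,0.005,0.37,0,0,0,1],[0.002,0.005,0.43,0,0,0,1],[0.002,0.005,0.48,0,0,0,1],[0.002,0.005,0.52,0,0,0,1],[0.002,0.005,0.54,0,0,0,1],[0.002,0.005,0.55,0,0,0,1],[0.002,0.005,0.55,0,0,0,1]]]'

```text
time_s: 15.28
tool_pos: [0.5645, -0.0677, -0.0137]
tool_rot: [-180.0, 0.0, 12.8]
force: [0.1, -0.3, 0.1]
grip_width: 0.087
grasp_force: 0.0
```

Call:
servo_tool --series '[[[0,0,0,0,0,0,0.8],[0,0,0,0,0,0,0.3],[0,0,0,0,0,0,0.3],[0,0,0,0,0,0,0.3],[0,0,0,0,0,0,0.3],[0,0,0,0,0,0,0.3],[0,0,0,0,0,0,0.3],[0,0,0,0,0,0,0.3],[0,0,0,0,0,0,0.3],[0,0,0,0,0,0,0.3],[0,0,0,0,0,0,0.3],[0,0,0,0,0,0,0.3]]]' --grip_force 50

```text
time_s: 16.28
tool_pos: [0.5645, -0.0683, -0.0135]
tool_rot: [180.0, 0.0, 12.8]
force: [-0.0, 0.6, 0.5]
grip_width: 0.0393
grasp_force: 50.0
```

Call:
servo_tool --series '[[[0,0,-0.02,0,0,0,0.3],[0,0,-0.08,0,0,0,0.3],[0,0,-0.16,0,0,0,0.3],[0,0,-0.25,0,0,0,0.3],[0,0,-0.34,0,0,0,0.3],[0,0,-0.42,0,0,0,0.3],[0,0,-0.48,0,0,0,0.3],[0,0,-0.5,0,0,0,0.3],[0,0,-0.5,0,0,0,0.3]]]'

```text
time_s: 17.03
tool_pos: [0.5657, -0.0684, 0.1384]
tool_rot: [179.9, -0.2, 12.8]
force: [-0.1, 0.5, -1.1]
grip_width: 0.0389
grasp_force: 50.0
```

Call:
servo_tool --series '[[[0.02,-0.06,0,0,0,0,0.3],[0.04,-0.16,0,0,0,0,0.3],[0.07,-0.28,0,0,0,0,0.3],[0.1,-0.4,0,0,0,0,0.3],[0.13,-0.52,0,0,0,0,0.3],[0.16,-0.64,0,0,0,0,0.3],[0.18,-0.75,0,0,0,0,0.3],[0.21,-0.85,0,0,0,0,0.3],[0.225,-0.91,0,0,0,0,0.3],[0.227,-0.929,0,0,0,0,0.3],[0.227,-0.929,0,0,0,0,0.3],[0.227,-0.929,0,0,0,0,0.3]]]'

```text
time_s: 18.03
tool_pos: [0.5689, 0.217, 0.1351]
tool_rot: [179.9, 0.1, 12.7]
force: [0.3, -0.5, 0.2]
grip_width: 0.0389
grasp_force: 50.0
```

```bash
cat > held.py <<'E'
from h import *
from scipy.optimize import least_squares
T=[]
for i in range(3):
    c=cam('wrist');o=get_obs();T.append(o['tool_pos'])
t=np.mean(T,0);Rt=R.from_euler('xyz',o['tool_rot'],degrees=True).as_matrix()
print(o['time_s'],t,o['tool_rot'],o['force'],o['grip_width'])
P=(cloud(c)-t)@Rt;f=c['frame'].astype(int)
m=(abs(P[...,0])<.03)&(abs(P[...,1])<.024)&(P[...,2]<-.045)&(P[...,2]>-.065)&(f[...,0]-f[...,2]>12)
q=P[m];A=np.c_[q[:,:2],np.ones(len(q))];s=np.linalg.lstsq(A,q[:,2],rcond=None)[0];print('n',len(q),'top',s[2],'tilt',np.degrees(s[:2]))
b=max(cv2.findContours(m.astype('uint8'),0,1)[0],key=len)
p=np.array([P[v,u] for u,v in b[:,0]]);p=p[p[:,0]>.004]
l=least_squares(lambda x:np.hypot(p[:,0]-x[0],p[:,1]-x[1])-.02,[0,0],loss='soft_l1',f_scale=.001);print(len(p),'held ctr',l.x.round(4),np.abs(l.fun).mean().round(5))
d=np.linalg.norm(cloud(c)[...,:2]-[.57,.219],axis=2)
E
cat >> held.py <<'E'
Pw=cloud(c);g=(np.hypot(Pw[...,0]-.57,Pw[...,1]-.219)<.045)&(Pw[...,2]>.047)&(Pw[...,2]<.058)
b=max(cv2.findContours(g.astype('uint8'),0,1)[0],key=len)
p=np.array([Pw[v,u] for u,v in b[:,0]]);p=p[p[:,0]>.578]
l=least_squares(lambda x:np.hypot(p[:,0]-x[0],p[:,1]-x[1])-.031,[.57,.219],loss='soft_l1',f_scale=.001)
w=np.r_[l.x,t[2]];print(len(p),'cover world',l.x.round(4),'tool',((w-t)@Rt).round(4))
save(c,'h%d.png'%(1000*o['time_s']),(150,150,350,320),3)
E
python3 held.py; ls pics
```

```text
18.1833 [0.56962222 0.21598748 0.13563295] [1.79919528e+02 4.49571273e-02 1.25819858e+01] [ 0.67390795 -0.73931598 -1.05443442] 0.03912981684141812
n 2852 top -0.05102933257322186 tilt [1.58998737 0.04290625]
191 held ctr [-0.0012 -0.0003] 0.00378
116 cover world [0.5683 0.2189] tool [-0.0006 -0.0032 -0.    ]
crop0.png
h18183.png
s2.png
scene0.png
top0.png
w1.png
w2.png
w3.png
w4.png
```

Run:
```python
from h import *
o=get_obs();t=o['tool_pos'];Rt=R.from_euler('xyz',o['tool_rot'],degrees=True).as_matrix()
c=cam('wrist');P=(cloud(c)-t)@Rt;f=c['frame'].astype(int)
m=(abs(P[...,0])<.03)&(abs(P[...,1])<.024)&(P[...,2]<-.047)&(P[...,2]>-.057)&(f[...,0]-f[...,2]>12)
q=P[m]
for a in np.arange(-.022,.024,.004):
    s=q[(q[:,0]>=a)&(q[:,0]<a+.004)]
    if len(s):print(round(a,3),len(s),s[:,1].min().round(4),s[:,1].max().round(4),np.median(s[:,2]).round(4))
print(np.sort(q[:,0])[[0,20,-20,-1]])
```

```text
-0.022 19 -0.0054 0.0051 -0.0507
-0.018 291 -0.013 0.0113 -0.0512
-0.014 391 -0.0154 0.0145 -0.0513
-0.01 1 -0.0016 -0.0016 -0.053
0.002 93 -0.0191 0.0184 -0.0509
0.006 654 -0.0226 0.0229 -0.0512
0.01 593 -0.0173 0.0193 -0.0512
0.014 489 -0.0148 0.0139 -0.0511
0.018 201 -0.0093 0.0084 -0.0504
[-0.01888203 -0.01795888  0.01986726  0.02039403]
```

View pics/h18183.png

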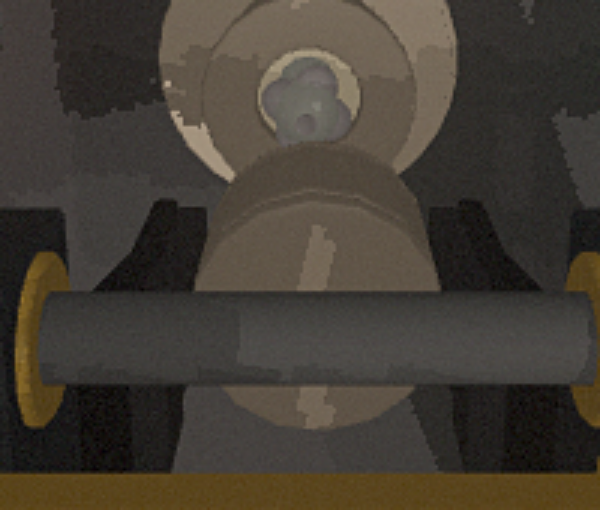

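The cap is held square at about (315,300) in the crop, with the stud tip visible at (306,120), pixel (252,190). I'll compute the stud in the tool frame.

Run:
```python
from h import *
c=cam('wrist');T=[];o=get_obs();t=o['tool_pos'];Rt=R.from_euler('xyz',o['tool_rot'],degrees=True).as_matrix()
c=cam('wrist')
s=ray(c,252,190,.078);print(t,'stud',s,(s-o['tool_pos'])@Rt)
s=np.array([.5697,.2190,.078]);print((s-t)@Rt)
```

```text
[0.56980273 0.21668988 0.1363107 ] stud [0.57064078 0.22013127 0.078     ] [ 0.00157757 -0.00322695  0.05830765]
[ 0.00041243 -0.00232847  0.0583086 ]
```

Call:
servo_tool --series '[[[0.002,-0.009,0.03,0,0,0,0.3],[0.002,-0.009,0.08,0,0,0,0.3],[0.002,-0.009,0.14,0,0,0,0.3],[0.002,-0.009,0.19,0,0,0,0.3],[0.002,-0.009,0.22,0,0,0,0.3],[0.002,-0.009,0.235,0,0,0,0.3],[0.002,-0.009,0.24,0,0,0,0.3],[0.002,-0.009,0.24,0,0,0,0.3],[0.002,-0.009,0.24,0,0,0,0.3]]]' --grip_force 60

```text
time_s: 19.08
tool_pos: [0.5699, 0.2217, 0.0652]
tool_rot: [-180.0, -0.1, 12.8]
force: [-0.2, -1.1, -0.0]
grip_width: 0.0385
grasp_force: 60.0
```

```bash
python3 held.py
```

```text
19.2333 [0.569954   0.22166617 0.0653341 ] [ 1.79998548e+02 -8.32878062e-02  1.27678101e+01] [ 0.78645583  0.24313113 -0.62352417] 0.038887277369003194
n 2878 top -0.051078716815277744 tilt [1.56855288 0.4698209 ]
202 held ctr [-0.001  -0.0004] 0.0036
151 cover world [0.5684 0.2189] tool [-0.0021  0.0024 -0.    ]
```

Call:
servo_tool --series '[[[-0.004,0.008,0,0,0,0,0.3],[-0.004,0.008,0.008,0,0,0,0.3],[-0.004,0.008,0.018,0,0,0,0.3],[-0.004,0.008,0.028,0,0,0,0.3],[-0.004,0.008,0.036,0,0,0,0.3],[-0.004,0.008,0.04,0,0,0,0.3],[-0.004,0.008,0.04,0,0,0,0.3]]]'

```text
time_s: 19.82
tool_pos: [0.5683, 0.2186, 0.0518]
tool_rot: [180.0, 0.1, 12.8]
force: [0.2, 0.1, 0.6]
grip_width: 0.0389
grasp_force: 60.0
```

Call:
servo_tool --series '[[[0.002,0,0.004,0,0,0,0.3],[0.002,0,0.008,0,0,0,0.3],[0.002,0,0.011,0,0,0,0.3],[0.002,0,0.014,0,0,0,0.3],[0.002,0,0.014,0,0,0,0.3]]]'

```text
time_s: 20.23
tool_pos: [0.5693, 0.2189, 0.0481]
tool_rot: [180.0, 0.0, 12.8]
force: [-0.2, 0.7, 1.5]
grip_width: 0.0387
grasp_force: 60.0
```

Call:
servo_tool --series '[[[0,0,0.003,0,0,0,0.3],[0,0,0.006,0,0,0,0.3],[0,0,0.009,0,0,0,0.3],[0,0,0.012,0,0,0,0.3]]]'

```text
time_s: 20.57
tool_pos: [0.5702, 0.2193, 0.0464]
tool_rot: [180.0, -0.1, 12.8]
force: [-1.4, -0.7, 10.8]
grip_width: 0.0387
grasp_force: 60.0
```

Call:
servo_tool --series '[[[0,0,0.003,0,0,0,0.3],[0,0,0.006,0,0,0,0.3],[0,0,0.009,0,0,0,0.3],[0,0,0.009,0,0,0,0.3]]]'

```text
time_s: 20.9
tool_pos: [0.5699, 0.2193, 0.0428]
tool_rot: [-180.0, -0.1, 12.8]
force: [-0.2, 0.1, 4.7]
grip_width: 0.0388
grasp_force: 60.0
```

Call:
servo_tool --series '[[[0,0,0.005,0,0,0,0.3],[0,0,0.01,0,0,0,0.3],[0,0,0.015,0,0,0,0.3],[0,0,0.02,0,0,0,0.3],[0,0,0.02,0,0,0,0.3]]]'

```text
time_s: 21.32
tool_pos: [0.5685, 0.2184, 0.0346]
tool_rot: [180.0, 0.1, 12.8]
force: [-0.4, 0.6, -2.2]
grip_width: 0.039
grasp_force: 60.0
```

Past the balls and nearly home, so I press on gently to about 10 N.

Call:
servo_tool --series '[[[0,0,0.003,0,0,0,0.3],[0,0,0.006,0,0,0,0.3],[0,0,0.008,0,0,0,0.3],[0,0,0.008,0,0,0,0.3]]]'

```text
time_s: 21.65
tool_pos: [0.5691, 0.2188, 0.0335]
tool_rot: [180.0, 0.0, 12.8]
force: [-0.2, -0.5, 0.7]
grip_width: 0.0389
grasp_force: 60.0
```

Call:
servo_tool --series '[[[0,0,0.003,0,0,0,0.3],[0,0,0.006,0,0,0,0.3],[0,0,0.006,0,0,0,0.3],[0,0,0.006,0,0,0,0.3]]]'

```text
time_s: 21.98
tool_pos: [0.5692, 0.2188, 0.0334]
tool_rot: [179.9, 0.0, 12.8]
force: [-5.5, -2.7, 11.5]
grip_width: 0.0389
grasp_force: 60.0
```

```bash
python3 held.py
python3 - <<'E'
from h import *
F=[]
for i in range(4):
    c=cam('top' if i%2 else 'scene');o=get_obs();F.append(o['force'])
print(o['time_s'],np.round(F,1).tolist(),o['grasp_force'])
c=cam('wrist');P=cloud(c);d=np.hypot(P[...,0]-.5695,P[...,1]-.219)
m=(d<.017)&(P[...,2]>.075)&(P[...,2]<.092);print('cap top z',np.median(P[m][:,2]))
m=(d>.024)&(d<.03)&(P[...,2]>.045)&(P[...,2]<.06);print('cover top z',np.median(P[m][:,2]))
E
```

```text
22.1333 [0.56919817 0.21885644 0.03340924] [1.79945327e+02 6.15901173e-03 1.27629867e+01] [-4.99351577 -2.657022   10.296233  ] 0.03884802934568301
n 2908 top -0.05112415360169341 tilt [1.93745572 0.0798706 ]
194 held ctr [-0.0012 -0.0004] 0.00372
213 cover world [0.5676 0.2197] tool [-0.0014 -0.0011 -0.    ]
22.3333 [[-5.0, -2.2, 11.4], [-3.7, -2.6, 10.8], [-4.4, -2.1, 10.3], [-4.6, -2.9, 10.8]] 60.003382600843906
cap top z 0.0847681815114163
cover top z 0.05274165061866773
```

The cap top is at 84.8 mm (85 expected) and the cover at 52.7 mm (53 expected). The push is steady at about 10.8 N and the cap has not slipped, so I hand in.

```bash
python3 -c "
from cell import env;print(env.sign_off())"
```

```text
the job is handed in; nothing more can be done
None
```

I seated the cover level in the mould, snapped the cap home on it, and handed the job in at about 22 s while still pushing down with about 11 N; the sign-off gave no verdict.

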